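# Put the washed chopper back together: spring, knob, test press

### The arm

A 6-joint arm with a two-finger parallel gripper is mounted at the origin on a cart in front of the work surface, level with it; the furniture and walls round the work are solid. World frame = base frame: x ahead of the robot, y to its left, z up, the work surface at z = 0. Lengths are in m, angles in rad, forces in N, time in s.
With the tool pointing down it reaches from about 0.25 to 0.725 m from the base axis. Payload 4 kg.
Tool frame: the origin (TCP) lies midway between the tips of the shut fingers; the grasp point (between the pads) lies 19 mm behind it; z points along the fingers, y is the line along which they close (so a half turn about z gives the same grasp; the last joint's range is limited). The gripper opens to 85 mm and grips with 20 to 120 N. Pads are 22 mm wide; open, the fingers measure 114 mm over their backs; the gripper's body (76 mm by 85 mm) begins 54 mm behind the grasp point. The pads swing forward as they close: fully open they stand 13 mm farther back than shut.
Start: joints at [-1.176, 0.241, 0.005, 1.335, 0, 1.571], TCP at [0.192, -0.462, 0.231] pointing down, gripper open.
Joint ranges: [-2.72, 2.72], [-1.05, 1.87], [-1.09, 1.28], [-1.99, 2.15], [-1.42, 1.44], [-3.14, 3.14]. Speed limits (rad/s): [2.79, 2.79, 3.14, 3.14, 3.14, 3.14].

### API

Orientations are given as a unit quaternion [x, y, z, w].
In Python, from workcell import bot gives the robot as it stands. The module is installed in compiled form; this text tells all that it offers.
- The arm moves only by the tool drive_tool, never from a script. Its arguments are lists of equal length, an entry for each row: "slide": the shift along the tool's x, y, z scaled (see below), a list of three; "rotation": the turn, a rotation vector about the tool's x, y, z scaled (see below), a list of three. A call has exactly 8 rows; each row is the pose to reach, as a shift and turn from the pose commanded when the call began, along the tool's axes at that moment; what a row does not reach only later rows make up. The controller multiplies each number of a shift by 250 mm and each number of a turn by 0.5 rad. A row lasts 1/8 s, in which the tool goes at most 62.5 mm and 10.7 degrees, less where a joint would pass 70% of its speed; a pose out of reach is approached as far as the arm can. A call with a number of a shift or a turn outside -1 to 1 is refused whole. A call with a gripper value outside its range is refused whole. "gripper" is the opening, from 0 (shut) to 1 (fully open), set as the call begins (left out, the last holds). The fingers move at their own pace and stop on an object; the grip force is fixed at half the most. Time passes only in rows, so rows that repeat a pose let the fingers close, or fill a call up. It gives the time, the measured TCP pose, the force, the opening and the grip force at its end, in the units of the state.
- bot.get_obs(): the state, without advancing time (a new reading comes with each control period).
- bot.camera(name): name is "scene" or "side" or "wrist"; returns a dict with "image" (420x560x3 uint8, red, green, blue), "z_map" (420x560 float32, m along the optical axis (not along the pixel's ray), 0 where there is no reading), "camera_matrix" (3x3 intrinsics, pixels), "xyz" and "orientation" of the camera in the world. Camera axes: x right, y up, looking along -z (the intrinsics and any distortion apply to the point x, -y, -z); pixel columns grow to the right and rows downward; lengths in m; the calibration is good to about 2 mm. A picture is of the moment at which its call begins.
- bot.job_done(): hands the job in; it is judged then, once.
The state is a dict: "clock": time; "joint_pos": joint angles; "joint_vel": joint speeds; "tau": joint torques, N m; "eef_pos": TCP position; "tool_rot": TCP orientation; "ft_force": force on the tool from outside, world axes, zero at the start; "ft_torque": the same for the moment, N m; "grip_width": finger opening in m; "grasp_force": force on a finger pad.
Only numpy, scipy, OpenCV 4.12 (cv2) and the standard library are available. Lean on these libraries where they do the work, as an engineer would, in place of code of your own. Each camera call takes 0.05 s, during which the arm holds its last target. There are 200 camera calls.

### The job

The push-down chopper has been washed and its spring and knob are still off. Thread the coil spring, narrow end down, over the plunger rod until it sits in its seat on the lid, turning it a little whenever a coil catches on the rod's cross pin; then put the press-and-turn knob on over it, push it down against the spring, lock it on the pin with a quarter turn clockwise (seen from above) and let the plunger come up. Test it with a full push on the knob, let it spring back up still locked, and leave the other things on the counter where they are.

Things in the scene. Friction and masses are not known exactly. Their poses are not given: they have to be found in the camera images.
- chopper: The chopper, fixed to the counter by its black suction foot (128 mm across, a small lever reaches 83 mm out on its -x side): round clear bowl 110 mm across, white lid 116 mm across, its flat top 84 mm above the counter. Origin: centre of the underside; z up. The plunger rod stands up through the middle of the lid.
- seat (a point): Centre of the lid's flat top, on the rod's axis, where the spring's lower end sits; axes as the chopper's. A collar (inside 43 mm, 6 mm high) stands round it.
- plunger (a joint): Travel of the steel plunger rod, m: 0 = fully up, 0.018 = fully down, a hard stop. It only slides, it does not turn; without the spring it sinks to the bottom by its own weight, and that is where it starts. The rod is 14 mm thick; its round end stands 8 mm above the cross pin's axis.
- cross_pin (a point): Middle of the steel cross pin through the rod near its top: 6 mm thick, round ends, 24 mm from tip to tip, along this point's (and the chopper's) y axis; z up. It is 46 mm above the seat when the plunger is down, 64 mm when up.
- spring: Steel compression spring standing upright, 72 mm long, 35 mm outside and 29 mm inside diameter, 3 mm wire, its top 12 mm close-wound (grip it there), 0.1 kg, 0.25 N per mm, 42 mm of travel. Origin: centre of its lower end; z up along its axis; x along the wide way of its oval lowest coil. The round coils clear the cross pin by 2.5 mm each side.
- spring_foot (a point): Centre of the spring's lowest coil, which alone is pinched oval: inside 31 mm along the spring's x axis, 19 mm along y (outside 37 x 25 mm). It slips past the 24 mm cross pin only with its x axis within about 25 degrees of the pin (either way round); otherwise it catches on the pin and must be turned.
- knob: White press-and-turn knob standing on its open underside: round body 53 mm across, 30 mm high, with a bar grip on top. Origin: centre of the underside; z up; y along the bar. Its skirt (45 mm inside, 5 mm deep below the bayonet plate) takes the top of the spring.
- knob_bar (a point): Middle of the knob's bar grip, 41 mm above the knob's underside, axes as the knob's: the bar is 13 mm thick (x), 46 mm long (y) and stands from 30 to 55 mm above the underside. Grip it here to press and turn (the fingertips may rest on the round body's flat top, 30 mm up); push on its flat top for the test.
- bayonet (a point): Middle of the knob's bayonet plate, 5 mm above its underside: hole for the rod 18 mm wide, with a slot 9 x 28 mm along the bar for the cross pin. Bar along the pin, press to the stop (underside 28 mm above the seat, about 10 N of spring), turn 90 degrees clockwise to the stop, let it rise: the pin drops into a notch 2.5 mm deep, across the bar.
- lock (a point): Point on the knob's axis 13 mm above its underside; it lies on the cross pin's middle when the knob is locked, the bar then at right angles to the pin, and the spring holds knob and plunger up. Pushing a locked knob first takes up 5 mm of play, then moves the plunger; push straight, without turning it, and it locks again as it rises.
- spice_jar: Spice jar, 44 mm across, 96 mm high, standing behind and to the left of the chopper; not to be moved. Origin: centre of its underside.
- bowl: Small white bowl, 118 mm across, 55 mm high, behind on the right; not to be moved. Origin: centre of its underside.
- brush: Dish brush, 270 mm long (y), 62 mm high at its highest, lying at the right; not to be moved. Origin: centre of its underside.
- corkscrew: Corkscrew with a wooden bar handle, 63 x 98 x 19 mm, lying in front of the chopper; not to be moved. Origin: centre of its underside.
- lighter: Pocket lighter, 80 x 24 x 13 mm, lying at the left; not to be moved. Origin: centre of its underside.
Things that resemble listed ones, but are neither listed nor needed, are in the scene too. Of the things shaped like the knob, the white one is meant. Leave any yellow look-alike of the chopper alone.

How it is judged:
On the way, in this order (a step that is already met when the one before it is completed fails the run):
1. the spring is threaded over the rod and sits upright in its seat on the lid (z of spring in the frame of seat below 0.004 m and horizontal distance between spring and seat below 0.007 m and angle between spring's own z axis and vertical below 0.15 rad), for 0.2 s.
2. the knob is locked on the cross pin and the plunger has come up (all of step 1 and horizontal distance between knob and cross_pin below 0.005 m and z of knob in the frame of cross_pin between -0.0148 and -0.009 m and angle between the y axis of knob and the x axis of cross_pin, either way round below 0.3 rad and angle between knob's own z axis and vertical below 0.15 rad and value of joint plunger below 0.003 m), for 0.2 s.
3. the plunger is pushed fully down by the knob (value of joint plunger above 0.015 m and angle between the y axis of knob and the x axis of cross_pin, either way round below 0.4 rad and horizontal distance between knob and cross_pin below 0.006 m), for 0.1 s.
At the end, for the whole second after the job is handed in: Spring upright in its seat round the rod (within 7 mm of the axis and 4 mm of the lid, 9 degrees); knob locked, pin in its notch (bar across the pin within 17 degrees, level within 9 degrees, underside 9 to 15 mm below the pin); plunger up within 3 mm; all at rest (all of step 2 and linear speed of each of knob, spring below 0.02 m/s); the robot touches nothing.
It fails at once if another thing on the counter is shifted by more than 3 cm (distance of any of spice_jar, bowl, brush, corkscrew, lighter from where it was at the start of the episode above 0.03 m).
It also fails if it takes over 58 s, if anything falls off the work surface, if the arm or the gripper's body presses on something with over 40 N, if the wrist force passes 120 N, or if a joint passes its speed limit or range.

## Working session

There is one attempt and no reset: what is moved stays moved. The work goes in short steps, Python scripts to look and compute and a tool call to move; the robot and the scene stay as the last step left them, time stands still between calls to the robot, and variables do not carry over. Pictures are saved under pics/ and viewed, at most 13 in all, crops included, and the job is handed in when it is done.

Besides the shell and the picture viewer there is one more tool, called after "Call:" as name(argument=value, ...), one argument or row to a line, values as JSON. drive_tool: Moves the arm, as the interface text tells. Shifts and turns lie within -1 to 1; 1 stands for 250 mm of shift or 0.5 rad of turn. Its arguments: {"type":"object","properties":{"slide":{"type":"array","items":{"type":"array","items":{"type":"number"}}},"rotation":{"type":"array","items":{"type":"array","items":{"type":"number"}}},"gripper":{"type":"number"}},"required":["slide","rotation"]}

```bash
mkdir -p pics; cat > h.py <<'E'
import numpy as np, cv2
from scipy.spatial.transform import Rotation as R
from workcell import bot
def shot(n):
    c=bot.camera(n); np.savez(f'{n}.npz',**c); return c
def load(n): return dict(np.load(f'{n}.npz'))
def cloud(c):
    K=np.array(c['camera_matrix']);z=c['z_map'];v,u=np.mgrid[:z.shape[0],:z.shape[1]]
    p=np.stack([(u-K[0,2])/K[0,0]*z,-(v-K[1,2])/K[1,1]*z,-z],-1)
    w=p@R.from_quat(c['orientation']).as_matrix().T+c['xyz']; w[z==0]=np.nan; return w
def ray(c,u,v,h):
    K=np.array(c['camera_matrix']);d=R.from_quat(c['orientation']).apply([(u-K[0,2])/K[0,0],-(v-K[1,2])/K[1,1],-1])
    return c['xyz']+d*(h-c['xyz'][2])/d[2]
def save(im,n): cv2.imwrite(f'pics/{n}.png',im[...,::-1])
E
python3 - <<'E'
from h import *
for n in ['scene','side']:
    c=shot(n); print(n,c['xyz'],c['orientation'],c['camera_matrix']); save(c['image'],n+'0')
o=bot.get_obs(); print(o)
E
```

```text
scene [0.08081632 0.48023788 0.94498861] [-0.11805443  0.31575032  0.87965637 -0.33551386] [[380.44169732   0.         275.65502565]
 [  0.         380.44169732 207.51032946]
 [  0.           0.           1.        ]]
side [ 0.42918206 -1.05883001  0.57466973] [ 0.54376987 -0.02280169 -0.0479065   0.8375556 ] [[393.18522792   0.         278.55232585]
 [  0.         393.18522792 206.279731  ]
 [  0.           0.           1.        ]]
{'clock': 0.1, 'joint_pos': array([-1.17598660e+00,  2.41379535e-01,  3.87093304e-03,  1.33520229e+00,
        1.48681255e-05,  1.57078129e+00]), 'joint_vel': array([-0.00038537, -0.00049776,  0.00324056,  0.00070806, -0.00064509,
       -0.00173314]), 'tau': array([-6.13948419e-05, -3.73137689e+01,  2.53009808e+01,  1.08096533e-02,
        6.53705774e-05, -9.91147218e-07]), 'eef_pos': array([ 0.19210458, -0.46101509,  0.23048563]), 'tool_rot': array([ 9.80576929e-01,  1.96132533e-01, -1.80450747e-04, -9.40151414e-04]), 'ft_force': array([-0.30831711, -0.61335928,  0.47705113]), 'ft_torque': array([ 0.01613987, -0.00849946, -0.0671674 ]), 'grasp_force': 0.0, 'grip_width': 0.08532295580507046}
```

View pics/scene0.png

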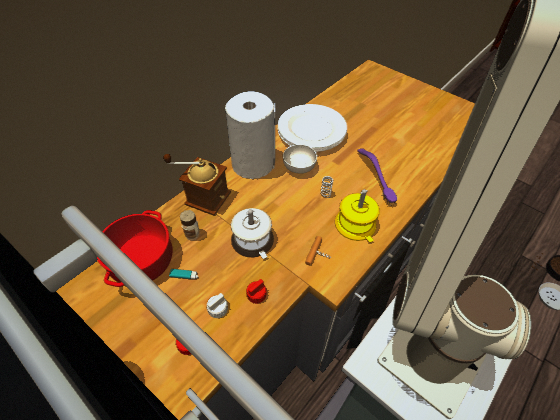

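View pics/side0.png

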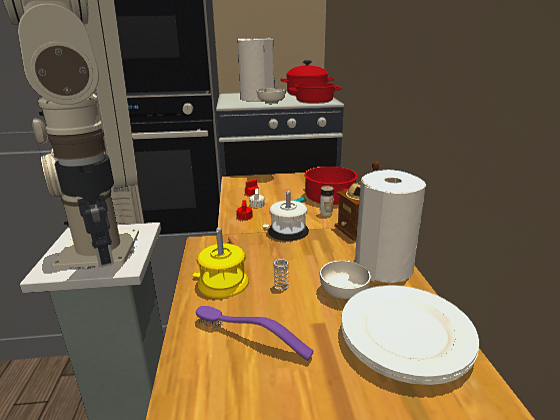

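The scene view shows two choppers: the white one at (252,232) is meant, and the yellow look-alike at (358,217) stays alone. The only spring is at (327,187). The knobs are white (217,306), which is meant, and red (257,291) and (185,345). In the side view the spring is at (281,275), the white chopper at (288,215) and the white knob at (257,200). Next I measure these and check them in one crop.

```bash
python3 - <<'E'
from h import *
c=load('scene'); s=load('side'); w=cloud(c); ws=cloud(s)
def box(w,u0,u1,v0,v1,z0,z1,name):
    q=w[v0:v1,u0:u1].reshape(-1,3); q=q[(q[:,2]>z0)&(q[:,2]<z1)]
    if len(q)==0: print(name,'none');return
    print(name,len(q),'min',q.min(0).round(4),'max',q.max(0).round(4),'med',np.median(q,0).round(4))
box(w,315,340,172,200,0.06,0.08,'spring top'); box(ws,270,292,258,295,0.06,0.08,'spring top s')
box(w,200,235,290,322,0.035,0.065,'knob bar');box(w,200,235,290,322,0.026,0.033,'knob disk');box(w,200,235,290,322,0.045,0.07,'bar top')
box(w,225,280,200,260,0.075,0.088,'lid');box(w,225,280,200,260,0.1,0.2,'rod');box(ws,265,312,185,240,0.1,0.2,'rod s');box(ws,265,312,185,240,0.075,0.088,'lid s')
box(w,225,280,200,260,0.12,0.2,'rodtop')
A=cv2.resize(c['image'][200:260,215:290],None,fx=5,fy=5,interpolation=2)
B=cv2.resize(c['image'][280:330,190:240],None,fx=5,fy=5,interpolation=2)
C=cv2.resize(c['image'][165:210,305:350],None,fx=5,fy=5,interpolation=2)
D=cv2.resize(s['image'][180:242,255:330],None,fx=5,fy=5,interpolation=2)
im=np.zeros((600,800,3),np.uint8)
for I,(r,cc) in zip((A,B,C,D),((0,0),(0,400),(320,400),(300,0))):
    h,wd=I.shape[:2];h=min(h,600-r);wd=min(wd,800-cc,375 if cc==0 else 400); im[r:r+h,cc:cc+wd]=I[:h,:wd]
save(im,'crop1')
E
```

```text
spring top 60 min [ 0.4929 -0.2744  0.0601] max [ 0.5293 -0.2365  0.0725] med [ 0.5109 -0.2523  0.0667]
spring top s 84 min [ 0.4954 -0.2758  0.0602] max [ 0.528  -0.2398  0.0695] med [ 0.512  -0.2617  0.0644]
knob bar 130 min [0.4708 0.2356 0.0351] max [0.4874 0.2809 0.057 ] med [0.4764 0.2597 0.0522]
knob disk 158 min [0.454  0.2327 0.026 ] max [0.5031 0.2833 0.0327] med [0.4691 0.2597 0.0296]
bar top 102 min [0.4712 0.2356 0.0452] max [0.4874 0.2807 0.057 ] med [0.4774 0.2591 0.0534]
lid 932 min [ 0.5073 -0.0202  0.075 ] max [0.6205 0.0948 0.0879] med [0.5583 0.0444 0.0829]
rod 56 min [0.5579 0.0281 0.1017] max [0.5705 0.0475 0.1388] med [0.5634 0.0405 0.1277]
rod s 52 min [0.5603 0.0213 0.1015] max [0.5735 0.0371 0.1357] med [0.566  0.0308 0.1178]
lid s 445 min [ 0.5114 -0.0241  0.0751] max [0.6214 0.0851 0.088 ] med [0.5633 0.0177 0.0804]
rodtop 36 min [0.5579 0.0281 0.1203] max [0.5705 0.0475 0.1388] med [0.5634 0.0401 0.1324]
```

View pics/crop1.png

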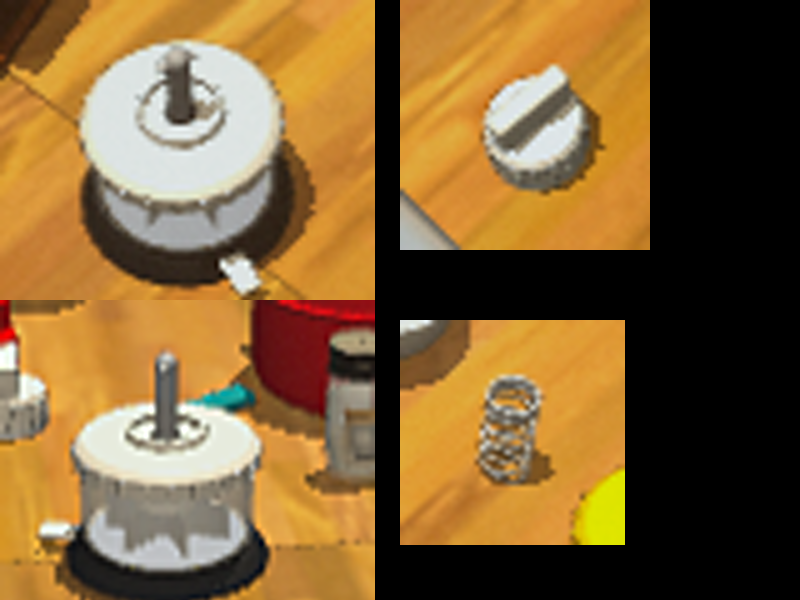

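The crops confirm the choices: white chopper with a grey rod and no pin look-alike, white knob with its bar nearly along world y, and one spring standing upright. The heights match: knob 0.030/0.055, spring 0.072, lid 0.083, rod top 0.138. I move towards the spring.

Call:
drive_tool(
  slide=[
    [0.12,-0.02,0],
    [0.25,-0.04,0],
    [0.38,-0.06,0],
    [0.5,-0.09,0],
    [0.63,-0.11,0],
    [0.75,-0.13,0],
    [0.88,-0.16,0],
    [1,-0.18,0],
  ],
  rotation=[
    [0,0,0],
    [0,0,0],
    [0,0,0],
    [0,0,0],
    [0,0,0],
    [0,0,0],
    [0,0,0],
    [0,0,0],
  ],
  gripper=1,
)

```text
clock: 1.1
eef_pos: [0.4063, -0.3229, 0.2308]
tool_rot: [0.981, 0.196, -0.0, -0.0]
ft_force: [-0.8, -0.9, -0.1]
grip_width: 0.0855
grasp_force: 0.0
```

```bash
cat >> h.py <<'E'
def st():
    o=bot.get_obs(); r=R.from_quat(o['tool_rot']); M=r.as_matrix()
    print('t',round(o['clock'],2),'tcp',o['eef_pos'].round(4),'xax',M[:,0].round(3),'z',M[:,2].round(3),'yaw',round(np.degrees(np.arctan2(M[1,0],M[0,0])),1),'F',o['ft_force'].round(1),'w',round(o['grip_width'],4),'g',round(o['grasp_force'],1),'q',o['joint_pos'].round(2)); return o,M
def to(p,o,M): print('scaled slide',(M.T@(np.array(p)-o['eef_pos'])/0.25).round(3))
E
python3 - <<'E'
from h import *
o,M=st(); c=shot('wrist'); save(c['image'],'w1'); print(c['xyz'],R.from_quat(c['orientation']).as_matrix().round(3).tolist())
print('cam in tool',(M.T@(c['xyz']-o['eef_pos'])).round(4)); to([.511,-.256,.2],o,M)
E
```

```text
t 1.1 tcp [ 0.4063 -0.3229  0.2308] xax [ 0.923  0.385 -0.001] z [-0.001  0.001 -1.   ] yaw 22.6 F [-0.8 -0.9 -0.1] w 0.0855 g 0.0 q [-0.67  0.28  0.06  1.35  0.    2.08]
[ 0.48024673 -0.29189611  0.37278766] [[0.384, 0.876, 0.29], [-0.923, 0.365, 0.119], [-0.001, -0.314, 0.949]]
cam in tool [ 0.0801 -0.0003 -0.142 ]
scaled slide [ 0.489 -0.086  0.123]
```

Call:
drive_tool(
  slide=[
    [0.03,-0.02,0],
    [0.07,-0.03,0],
    [0.11,-0.05,0],
    [0.15,-0.07,0],
    [0.17,-0.085,0],
    [0.17,-0.085,0],
    [0.17,-0.085,0],
    [0.17,-0.085,0],
  ],
  rotation=[
    [0,0,0],
    [0,0,0],
    [0,0,0],
    [0,0,0],
    [0,0,0],
    [0,0,0],
    [0,0,0],
    [0,0,0],
  ],
)

```text
clock: 2.15
eef_pos: [0.4367, -0.2881, 0.2313]
tool_rot: [0.981, 0.196, -0.0, 0.0]
ft_force: [0.2, 0.8, 0.7]
grip_width: 0.085
grasp_force: 0.0
```

```bash
python3 - <<'E'
from h import *
o,M=st(); c=shot('wrist'); w=cloud(c); im=c['image']
m=(w[...,2]>0.055)&(w[...,2]<0.085)&(np.hypot(w[...,0]-.511,w[...,1]+.256)<.04)
q=w[m]; print(m.sum(),q.min(0).round(4),q.max(0).round(4)); v,u=np.nonzero(m); print(u.min(),u.max(),v.min(),v.max())
(x,y),r=cv2.minEnclosingCircle(np.stack([u,v],1).astype(np.float32)); print('circ',x,y,r,ray(c,x,y,.07))
x,y=int(x),int(y); cr=im[max(0,y-60):y+60,x-60:x+60]; save(cv2.resize(cr,(600,600*cr.shape[0]//cr.shape[1]),interpolation=2),'w2'); print('crop origin',x-60,max(0,y-60),cr.shape, np.array(c['camera_matrix'])[0,0])
E
```

```text
t 2.15 tcp [ 0.4367 -0.2881  0.2313] xax [ 0.923  0.384 -0.   ] z [-0. -0. -1.] yaw 22.6 F [0.2 0.8 0.7] w 0.085 g 0.0 q [-0.58  0.29  0.07  1.35 -0.    2.16]
500 [ 0.4941 -0.2725  0.0551] [ 0.5285 -0.2379  0.0716]
263 303 74 116
circ 283.45501708984375 95.1297607421875 21.594396591186523 [ 0.51185014 -0.25555662  0.07      ]
crop origin 223 35 (120, 120, 3) 342.6172449001319
```

View pics/w2.png

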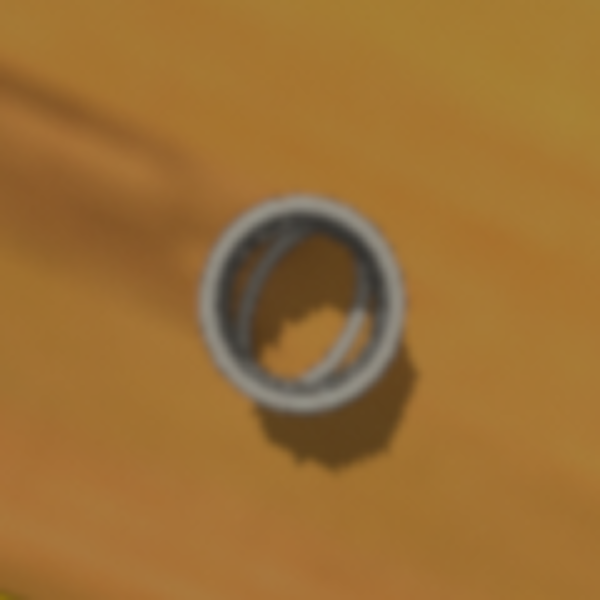

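The wrist view from straight above shows the spring ring at crop centre (303,303), and inside it the oval foot, its long axis tilted about 60° up from image right. That makes the spring's x axis about -8° in the world. Next I measure the lever direction and the clearances round the spring.

```bash
python3 - <<'E'
from h import *
c=load('scene'); w=cloud(c); s=load('side'); ws=cloud(s)
o,M=st()
for n,cc,ww in (('sc',c,w),('si',s,ws)):
    hsv=cv2.cvtColor(cc['image'],cv2.COLOR_RGB2HSV)
    m=(hsv[...,1]<70)&(hsv[...,2]>150)&(ww[...,2]>0.004)&(ww[...,2]<0.04)&(ww[...,0]>.45)&(ww[...,0]<.52)&(ww[...,1]>-.03)&(ww[...,1]<.1)
    q=ww[m]; print(n,'lever',len(q),q.min(0).round(4) if len(q) else '',q.max(0).round(4) if len(q) else '',np.median(q,0).round(4) if len(q) else '')
    y=(hsv[...,0]>22)&(hsv[...,0]<35)&(hsv[...,1]>200)&(ww[...,2]>.01)
    q=ww[y]; print('yellow',q.min(0).round(3),q.max(0).round(3))
    # lid circle fit
    m=(hsv[...,1]<60)&(ww[...,2]>.0805)&(ww[...,2]<.0875)&(np.hypot(ww[...,0]-.565,ww[...,1]-.034)<.07)
    q=ww[m][:,:2].astype(np.float32); (x,yy),r=cv2.minEnclosingCircle(q); print('lid',x,yy,r)
    m=(ww[...,2]>.105)&(np.hypot(ww[...,0]-.565,ww[...,1]-.034)<.03)
    q=ww[m]; print('rod',len(q),np.median(q,0))
to([.512,-.2555,.11],o,M); to([.512,-.2555,.045],o,M)
E
```

```text
t 2.2 tcp [ 0.4367 -0.2881  0.2313] xax [ 0.923  0.384 -0.   ] z [ 0. -0. -1.] yaw 22.6 F [-0.6 -1.1  0.6] w 0.0855 g 0.0 q [-0.58  0.29  0.07  1.35 -0.    2.16]
sc lever 61 [0.4875 0.0264 0.0098] [0.5195 0.0693 0.0392] [0.5062 0.0584 0.015 ]
yellow [ 0.127 -0.275  0.01 ] [0.427 0.492 0.839]
lid 0.5636295080184937 0.038174379616975784 0.05587019771337509
rod 52 [0.56293761 0.04028243 0.12890048]
si lever 20 [0.4894 0.0085 0.0055] [0.5179 0.0653 0.0353] [0.5019 0.0545 0.0094]
yellow [ 0.291 -0.281  0.01 ] [ 0.426 -0.05   0.105]
lid 0.5660858154296875 0.03244315832853317 0.052698154002428055
rod 45 [0.56607701 0.03060441 0.12036024]
scaled slide [ 0.328 -0.005  0.485]
scaled slide [ 0.328 -0.005  0.745]
```

Call:
drive_tool(
  slide=[
    [0.18,0,0.02],
    [0.328,-0.005,0.08],
    [0.328,-0.005,0.25],
    [0.328,-0.005,0.42],
    [0.328,-0.005,0.57],
    [0.328,-0.005,0.68],
    [0.328,-0.005,0.745],
    [0.328,-0.005,0.745],
  ],
  rotation=[
    [0,0,0],
    [0,0,0],
    [0,0,0],
    [0,0,0],
    [0,0,0],
    [0,0,0],
    [0,0,0],
    [0,0,0],
  ],
)

```text
clock: 3.2
eef_pos: [0.5112, -0.255, 0.0441]
tool_rot: [0.981, 0.196, -0.001, -0.001]
ft_force: [0.1, -0.0, 0.4]
grip_width: 0.0855
grasp_force: 0.0
```

Call:
drive_tool(
  slide=[
    [0,0,0],
    [0,0,0],
    [0,0,0],
    [0,0,0],
    [0,0,0],
    [0,0,0],
    [0,0,0],
    [0,0,0],
  ],
  rotation=[
    [0,0,0],
    [0,0,0],
    [0,0,0],
    [0,0,0],
    [0,0,0],
    [0,0,0],
    [0,0,0],
    [0,0,0],
  ],
  gripper=0.2,
)

```text
clock: 4.2
eef_pos: [0.5121, -0.2552, 0.0451]
tool_rot: [0.981, 0.196, 0.0, 0.0]
ft_force: [-0.2, -0.6, 0.9]
grip_width: 0.0336
grasp_force: 59.5
```

```bash
python3 - <<'E'
from h import *
o,M=st(); c=shot('side'); save(cv2.resize(c['image'][225:315,225:345],None,fx=5,fy=5,interpolation=2),'s2')
E
```

```text
t 4.2 tcp [ 0.5121 -0.2552  0.0451] xax [0.923 0.385 0.   ] z [ 0. -0. -1.] yaw 22.6 F [-0.2 -0.6  0.9] w 0.0336 g 59.5 q [-0.46  0.52 -0.09  0.96  0.    2.28]
```

View pics/s2.png

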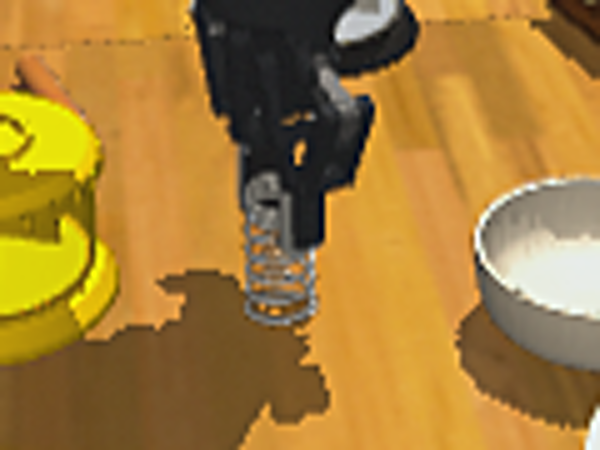

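The spring is gripped by its close-wound top, about (275,190) in the crop, and stands straight. I lift, carry and start turning it.

Call:
drive_tool(
  slide=[
    [0,0,-0.15],
    [0,0,-0.38],
    [0.02,-0.04,-0.6],
    [0.1,-0.16,-0.7],
    [0.2,-0.31,-0.7],
    [0.3,-0.46,-0.7],
    [0.4,-0.61,-0.7],
    [0.47,-0.72,-0.7],
  ],
  rotation=[
    [0,0,0],
    [0,0,-0.14],
    [0,0,-0.28],
    [0,0,-0.43],
    [0,0,-0.57],
    [0,0,-0.71],
    [0,0,-0.86],
    [0,0,-1],
  ],
)

```text
clock: 5.25
eef_pos: [0.5507, -0.0418, 0.2195]
tool_rot: [0.901, 0.434, -0.001, -0.001]
ft_force: [-0.3, -0.1, -1.4]
grip_width: 0.0335
grasp_force: 60.2
```

Call:
drive_tool(
  slide=[
    [0,0,0],
    [0,0,0],
    [0,0,0],
    [0,0,0],
    [0,0,0],
    [0,0,0],
    [0,0,0],
    [0,0,0],
  ],
  rotation=[
    [0,0,-0.15],
    [0,0,-0.3],
    [0,0,-0.45],
    [0,0,-0.6],
    [0,0,-0.75],
    [0,0,-0.9],
    [0,0,-1],
    [0,0,-1],
  ],
)

```text
clock: 6.25
eef_pos: [0.5506, -0.0437, 0.2194]
tool_rot: [0.767, 0.642, -0.001, -0.001]
ft_force: [0.6, 0.4, -1.1]
grip_width: 0.0339
grasp_force: 60.2
```

```bash
python3 - <<'E'
from h import *
o,M=st(); c=shot('wrist'); w=cloud(c); im=c['image']; print('cam',c['xyz'])
m=(w[...,2]>0.12)&(w[...,2]<0.145)&(np.hypot(w[...,0]-.565,w[...,1]-.035)<.025)
v,u=np.nonzero(m); q=w[m]; print(m.sum(),u.min(),u.max(),v.min(),v.max(),np.median(q,0)); 
x,y=int(u.mean()),int(v.mean()); y0=max(0,y-75);cr=im[y0:y0+150,x-90:x+90]; print('origin',x-90,y0); save(cv2.resize(cr,None,fx=4,fy=4,interpolation=2),'w3')
E
```

```text
t 6.25 tcp [ 0.5506 -0.0437  0.2194] xax [ 0.176  0.984 -0.   ] z [-0.002  0.    -1.   ] yaw 79.9 F [ 0.6  0.4 -1.1] w 0.0339 g 60.2 q [-0.08  0.35  0.13  1.35  0.    1.67]
cam [0.56442518 0.03561176 0.36149643]
531 277 298 77 114 [0.5662717  0.03644031 0.13442164]
origin 197 20
```

View pics/w3.png

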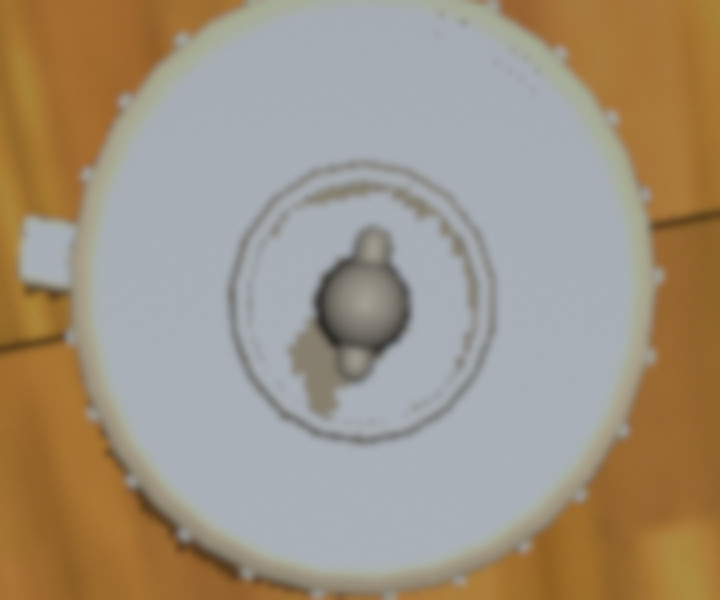

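From straight above the rod, the pin tips are at crop (373,228) and (352,380), with the rod end between them at (363,304). The lever is at left (45,255).

```bash
python3 - <<'E'
from h import *
o,M=st(); c=load('wrist'); f=lambda x,y,h: ray(c,197+x/4-.4,20+y/4-.4,h)
a,b=f(373,228,.130),f(352,380,.130); d=a-b; print(a,b,'len',np.hypot(*d[:2]),'ang',np.degrees(np.arctan2(d[1],d[0])),'mid',(a+b)/2)
print('rod',f(363,304,.138),'collar',f(362,300,.09))
p=(a+b)/2; to([p[0],p[1],.2194],o,M)
# held spring visible?
w=cloud(c); m=(w[...,2]>.15)&(w[...,2]<.25); q=w[m]; print(m.sum(), np.median(q,0) if m.any() else '')
E
```

```text
t 6.3 tcp [ 0.5508 -0.0438  0.2196] xax [ 0.176  0.984 -0.   ] z [-0.001  0.    -1.   ] yaw 79.9 F [-0.2  0.1 -1.2] w 0.0335 g 60.2 q [-0.08  0.35  0.13  1.35  0.    1.67]
[0.56963433 0.04742216 0.13      ] [0.56231274 0.02528542 0.13      ] len 0.02331611381203355 ang 71.69868093366217 mid [0.56597354 0.03635379 0.13      ]
rod [0.56605439 0.03649071 0.138     ] collar [0.56634315 0.03741329 0.09      ]
scaled slide [0.326 0.003 0.001]
11039 [ 0.55528047 -0.04118576  0.22918024]
```

Call:
drive_tool(
  slide=[
    [0.05,0,0],
    [0.11,0,0],
    [0.17,0,0],
    [0.23,0,0],
    [0.29,0,0],
    [0.326,0.003,0],
    [0.326,0.003,0.05],
    [0.326,0.003,0.1],
  ],
  rotation=[
    [0,0,-0.13],
    [0,0,-0.26],
    [0,0,-0.4],
    [0,0,-0.53],
    [0,0,-0.66],
    [0,0,-0.78],
    [0,0,-0.78],
    [0,0,-0.78],
  ],
)

```text
clock: 7.3
eef_pos: [0.5658, 0.036, 0.1938]
tool_rot: [0.628, 0.778, -0.0, -0.0]
ft_force: [0.5, 0.1, -0.9]
grip_width: 0.0336
grasp_force: 60.2
```

Call:
drive_tool(
  slide=[
    [0,0,0.02],
    [0,0,0.04],
    [0,0,0.06],
    [0,0,0.08],
    [0,0,0.1],
    [0,0,0.12],
    [0,0,0.14],
    [0,0,0.14],
  ],
  rotation=[
    [0,0,0],
    [0,0,0],
    [0,0,0],
    [0,0,0],
    [0,0,0],
    [0,0,0],
    [0,0,0],
    [0,0,0],
  ],
)

```text
clock: 8.3
eef_pos: [0.5659, 0.0363, 0.1595]
tool_rot: [0.628, 0.779, -0.0, -0.0]
ft_force: [0.4, 0.1, -0.2]
grip_width: 0.0336
grasp_force: 60.2
```

```bash
python3 - <<'E'
from h import *
o,M=st(); print(o['ft_torque']); c=shot('side'); d=shot('scene')
A=cv2.resize(c['image'][165:240,250:330],None,fx=5,fy=5,interpolation=2);B=cv2.resize(d['image'][180:255,215:295],None,fx=5,fy=5,interpolation=2)
save(np.hstack([A,B]),'s3')
E
```

```text
t 8.3 tcp [0.5659 0.0363 0.1595] xax [-0.212  0.977  0.   ] z [-0.001 -0.    -1.   ] yaw 102.3 F [ 0.4  0.1 -0.2] w 0.0336 g 60.2 q [0.06 0.41 0.06 1.22 0.   1.42]
[0.01766462 0.04110468 0.02311213]
```

View pics/s3.png

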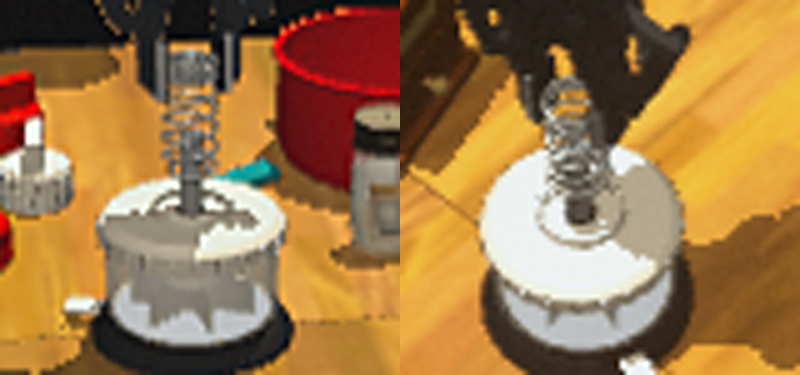

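The foot is below the pin: the rod is seen entering it and only the shaft is left below (side crop (190,195), scene crop (580,210)). No force shows. I lower it to the seat.

Call:
drive_tool(
  slide=[
    [0,0,0.02],
    [0,0,0.04],
    [0,0,0.06],
    [0,0,0.08],
    [0,0,0.1],
    [0,0,0.115],
    [0,0,0.125],
    [0,0,0.125],
  ],
  rotation=[
    [0,0,0],
    [0,0,0],
    [0,0,0],
    [0,0,0],
    [0,0,0],
    [0,0,0],
    [0,0,0],
    [0,0,0],
  ],
)

```text
clock: 9.4
eef_pos: [0.5663, 0.0363, 0.1289]
tool_rot: [0.628, 0.779, 0.0, 0.0]
ft_force: [-0.8, 0.1, 0.7]
grip_width: 0.0338
grasp_force: 60.3
```

```bash
python3 - <<'E'
from h import *
o,M=st(); c=shot('side'); w=cloud(c)
m=(np.hypot(w[...,0]-.566,w[...,1]-.036)<.021)&(w[...,2]>.09)&(w[...,2]<.17); v,u=np.nonzero(m); print(v.max(),w[m][:,2].min())
h=load('scene')
E
```

```text
t 9.4 tcp [0.5663 0.0363 0.1289] xax [-0.212  0.977 -0.   ] z [ 0. -0. -1.] yaw 102.3 F [-0.8  0.1  0.7] w 0.0338 g 60.3 q [ 0.06  0.43  0.01  1.14 -0.    1.42]
205 0.09109108966531865
```

Call:
drive_tool(
  slide=[
    [0,0,0],
    [0,0,0],
    [0,0,0],
    [0,0,0],
    [0,0,0],
    [0,0,-0.05],
    [0,0,-0.2],
    [0,0,-0.4],
  ],
  rotation=[
    [0,0,0],
    [0,0,0],
    [0,0,0],
    [0,0,0],
    [0,0,0],
    [0,0,0],
    [0,0,0],
    [0,0,0],
  ],
  gripper=0.8,
)

```text
clock: 10.45
eef_pos: [0.5655, 0.0362, 0.2295]
tool_rot: [0.628, 0.779, -0.001, -0.001]
ft_force: [0.5, -0.7, 0.4]
grip_width: 0.0682
grasp_force: 0.0
```

```bash
python3 - <<'E'
from h import *
o,M=st(); c=shot('scene'); w=cloud(c); d=shot('side'); wd=cloud(d)
for n,ww in(('sc',w),('si',wd)):
    m=(np.hypot(ww[...,0]-.566,ww[...,1]-.036)<.03)&(ww[...,2]>.135)&(ww[...,2]<.175); q=ww[m]; print(n,m.sum(),q.min(0).round(4),q.max(0).round(4),np.percentile(q[:,2],95))
to([.4785,.258-.08,.229],o,M)
E
```

```text
t 10.45 tcp [0.5655 0.0362 0.2295] xax [-0.212  0.977  0.   ] z [-0.002 -0.    -1.   ] yaw 102.3 F [ 0.5 -0.7  0.4] w 0.0682 g 0.0 q [0.06 0.38 0.19 1.39 0.   1.42]
sc 106 [0.5466 0.0189 0.1351] [0.5812 0.0529 0.1558] 0.1546292345822635
si 80 [0.5485 0.0133 0.1374] [0.5822 0.0526 0.1514] 0.15079974547627306
scaled slide [ 0.628 -0.219  0.003]
```

The spring top is at 0.1555 = 84 + 72 mm, centred on the rod, so it is seated. On to the knob.

Call:
drive_tool(
  slide=[
    [0.09,-0.03,0],
    [0.19,-0.07,0],
    [0.29,-0.1,0],
    [0.39,-0.14,0],
    [0.49,-0.17,0],
    [0.58,-0.2,0],
    [0.628,-0.22,0],
    [0.628,-0.22,0],
  ],
  rotation=[
    [0,0,0.06],
    [0,0,0.13],
    [0,0,0.2],
    [0,0,0.27],
    [0,0,0.34],
    [0,0,0.4],
    [0,0,0.43],
    [0,0,0.43],
  ],
)

```text
clock: 11.55
eef_pos: [0.4788, 0.1786, 0.2293]
tool_rot: [0.707, 0.707, 0.0, 0.0]
ft_force: [0.4, 0.3, -0.0]
grip_width: 0.0683
grasp_force: 0.0
```

```bash
python3 - <<'E'
from h import *
o,M=st(); c=shot('wrist'); w=cloud(c); im=c['image']
near=np.hypot(w[...,0]-.479,w[...,1]-.258)<.045
for lo,hi,n in((.045,.062,'bar'),(.024,.035,'disk')):
    m=near&(w[...,2]>lo)&(w[...,2]<hi); m=m.astype(np.uint8); 
    cnt=max(cv2.findContours(m,cv2.RETR_EXTERNAL,cv2.CHAIN_APPROX_NONE)[0],key=cv2.contourArea)
    h=.055 if n=='bar' else .03
    P=np.array([ray(c,u,v,h)[:2] for u,v in cnt[:,0]],np.float32)
    print(n,cv2.minAreaRect(P*1000),cv2.minEnclosingCircle(P*1000), np.median(w[m>0],0))
v,u=np.nonzero(near&(w[...,2]>.02)); x,y=int(u.mean()),int(v.mean());y0=max(0,y-60); save(cv2.resize(im[y0:y0+120,x-75:x+75],None,fx=4,fy=4),'w4')
E
```

```text
t 11.55 tcp [0.4788 0.1786 0.2293] xax [-0.001  1.     0.   ] z [ 0.001  0.    -1.   ] yaw 90.1 F [ 0.4  0.3 -0. ] w 0.0683 g 0.0 q [ 0.36  0.26  0.03  1.34 -0.    1.93]
bar ((479.97283935546875, 257.56201171875), (45.356571197509766, 12.793810844421387), 85.72583770751953) ((479.6245422363281, 257.5880126953125), 22.696571350097656) [0.47971345 0.258116   0.05393953]
disk ((479.86285400390625, 257.4126892089844), (51.24168014526367, 50.4625358581543), 0.017334183678030968) ((480.07586669921875, 257.945556640625), 26.05567741394043) [0.47606541 0.25803003 0.02967181]
```

View pics/w4.png

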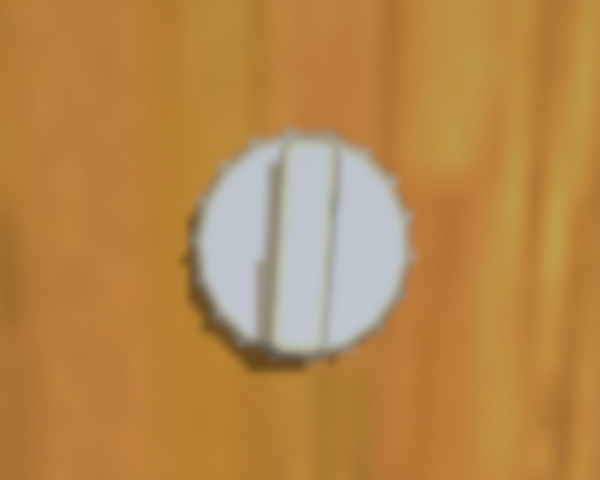

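The white knob is at crop centre (303,245), and its bar runs from (310,140) to (298,348), which is 85.7° in the world. Its sizes, 45 x 13 mm bar and 51 mm body, match.

Call:
drive_tool(
  slide=[
    [0.15,0,0.02],
    [0.316,0.005,0.1],
    [0.316,0.005,0.3],
    [0.316,0.005,0.48],
    [0.316,0.005,0.62],
    [0.316,0.005,0.73],
    [0.316,0.005,0.787],
    [0.316,0.005,0.787],
  ],
  rotation=[
    [0,0,0.08],
    [0,0,0.15],
    [0,0,0.15],
    [0,0,0.15],
    [0,0,0.15],
    [0,0,0.15],
    [0,0,0.15],
    [0,0,0.15],
  ],
)

```text
clock: 12.6
eef_pos: [0.4803, 0.2563, 0.0314]
tool_rot: [0.734, 0.679, -0.001, -0.0]
ft_force: [-0.3, -0.1, 0.7]
grip_width: 0.0682
grasp_force: 0.0
```

Call:
drive_tool(
  slide=[
    [0,0,0],
    [0,0,0],
    [0,0,0],
    [0,0,0],
    [0,0,0],
    [0,0,0],
    [0,0,0],
    [0,0,0],
  ],
  rotation=[
    [0,0,0],
    [0,0,0],
    [0,0,0],
    [0,0,0],
    [0,0,0],
    [0,0,0],
    [0,0,0],
    [0,0,0],
  ],
  gripper=0,
)

```text
clock: 13.6
eef_pos: [0.4813, 0.2574, 0.0331]
tool_rot: [0.733, 0.68, 0.001, 0.0]
ft_force: [0.3, 0.3, 6.0]
grip_width: 0.0118
grasp_force: 59.5
```

Call:
drive_tool(
  slide=[
    [0,0,-0.12],
    [0,0,-0.35],
    [0,0,-0.58],
    [-0.1,0.05,-0.72],
    [-0.3,0.14,-0.74],
    [-0.5,0.24,-0.74],
    [-0.7,0.33,-0.74],
    [-0.856,0.405,-0.74],
  ],
  rotation=[
    [0,0,0],
    [0,0,0],
    [0,0,0.08],
    [0,0,0.17],
    [0,0,0.25],
    [0,0,0.34],
    [0,0,0.42],
    [0,0,0.49],
  ],
)

```text
clock: 14.6
eef_pos: [0.5652, 0.0338, 0.2165]
tool_rot: [0.812, 0.584, -0.001, -0.0]
ft_force: [-0.2, 0.3, -0.8]
grip_width: 0.0118
grasp_force: 58.7
```

Call:
drive_tool(
  slide=[
    [0,0,0],
    [0,0,0],
    [0,0,0],
    [0,0,0],
    [0,0,0],
    [0,0,0],
    [0,0,0],
    [0,0,0],
  ],
  rotation=[
    [0,0,0],
    [0,0,0],
    [0,0,0],
    [0,0,0],
    [0,0,0],
    [0,0,0],
    [0,0,0],
    [0,0,0],
  ],
)

```text
clock: 15.6
eef_pos: [0.5652, 0.0359, 0.2171]
tool_rot: [0.811, 0.585, -0.0, -0.0]
ft_force: [-1.0, -0.3, -1.3]
grip_width: 0.0117
grasp_force: 58.7
```

```bash
python3 - <<'E'
from h import *
o,M=st(); to([.566,.0364,.19],o,M); d=shot('side'); e=shot('scene')
A=cv2.resize(d['image'][140:230,248:328],None,fx=5,fy=5,interpolation=2);B=cv2.resize(e['image'][165:255,215:295],None,fx=5,fy=5,interpolation=2)
save(np.hstack([A,B]),'s5')
wd=cloud(d);we=cloud(e)
for n,ww in(('sc',we),('si',wd)):
    m=(np.hypot(ww[...,0]-.566,ww[...,1]-.036)<.035)&(ww[...,2]>.178)&(ww[...,2]<.208); q=ww[m]
    if len(q):print(n,m.sum(),q.min(0).round(4),q.max(0).round(4))
E
```

```text
t 15.6 tcp [0.5652 0.0359 0.2171] xax [ 0.316  0.949 -0.   ] z [-0. -0. -1.] yaw 71.6 F [-1.  -0.3 -1.3] w 0.0117 g 58.7 q [ 0.06  0.38  0.16  1.35 -0.    1.96]
scaled slide [0.003 0.002 0.108]
sc 127 [0.5361 0.0146 0.1824] [0.5786 0.0643 0.2079]
si 165 [0.5373 0.0036 0.1803] [0.5916 0.0443 0.208 ]
```

View pics/s5.png

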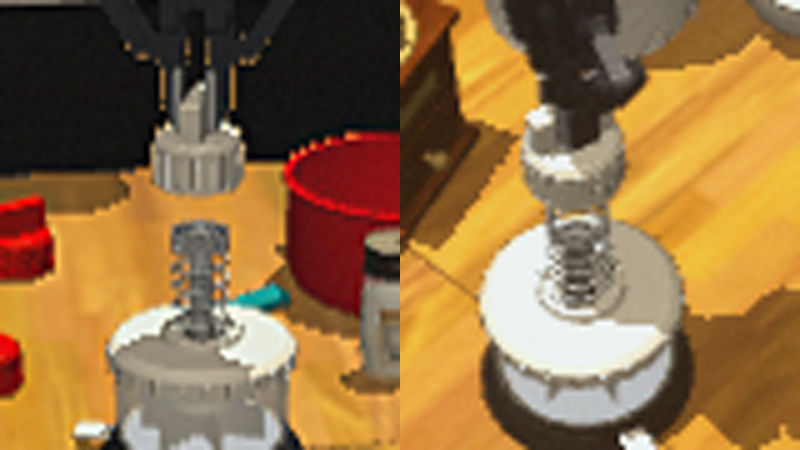

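The knob is held level (side crop (197,165)) and is centred above the seated spring (200,270). I press down in two steps.

Call:
drive_tool(
  slide=[
    [0.003,0.002,0.03],
    [0.003,0.002,0.06],
    [0.003,0.002,0.09],
    [0.003,0.002,0.12],
    [0.003,0.002,0.14],
    [0.003,0.002,0.16],
    [0.003,0.002,0.18],
    [0.003,0.002,0.18],
  ],
  rotation=[
    [0,0,0],
    [0,0,0],
    [0,0,0],
    [0,0,0],
    [0,0,0],
    [0,0,0],
    [0,0,0],
    [0,0,0],
  ],
)

```text
clock: 16.7
eef_pos: [0.566, 0.0364, 0.1722]
tool_rot: [0.811, 0.585, 0.0, 0.0]
ft_force: [0.2, 0.4, 2.3]
grip_width: 0.012
grasp_force: 59.1
```

Call:
drive_tool(
  slide=[
    [0,0,0.015],
    [0,0,0.03],
    [0,0,0.045],
    [0,0,0.06],
    [0,0,0.07],
    [0,0,0.08],
    [0,0,0.09],
    [0,0,0.09],
  ],
  rotation=[
    [0,0,0],
    [0,0,0],
    [0,0,0],
    [0,0,0],
    [0,0,0],
    [0,0,0],
    [0,0,0],
    [0,0,0],
  ],
)

```text
clock: 17.7
eef_pos: [0.5662, 0.0364, 0.1504]
tool_rot: [0.811, 0.585, 0.0, 0.0]
ft_force: [-1.7, 0.7, 9.4]
grip_width: 0.0117
grasp_force: 60.1
```

```bash
python3 - <<'E'
from h import *
o,M=st(); print(o['ft_torque'].round(3)); to([.566,.0364,.145],o,M)
E
```

```text
t 17.7 tcp [0.5662 0.0364 0.1504] xax [0.316 0.949 0.   ] z [ 0.001 -0.    -1.   ] yaw 71.6 F [-1.7  0.7  9.4] w 0.0117 g 60.1 q [ 0.06  0.42  0.04  1.19 -0.    1.96]
[-0.097  0.552 -0.038]
scaled slide [-0.    -0.001  0.022]
```

Call:
drive_tool(
  slide=[
    [0,0,0.006],
    [0,0,0.012],
    [0,0,0.018],
    [0,0,0.022],
    [0,0,0.026],
    [0,0,0.026],
    [0,0,0.026],
    [0,0,0.026],
  ],
  rotation=[
    [0,0,0],
    [0,0,0],
    [0,0,0],
    [0,0,0],
    [0,0,0],
    [0,0,0],
    [0,0,0],
    [0,0,0],
  ],
)

```text
clock: 18.7
eef_pos: [0.5672, 0.0367, 0.1471]
tool_rot: [0.811, 0.585, 0.002, 0.001]
ft_force: [-5.7, 1.0, 21.3]
grip_width: 0.0115
grasp_force: 62.1
```

Call:
drive_tool(
  slide=[
    [-0.001,-0.004,0.002],
    [-0.001,-0.004,0.002],
    [-0.001,-0.004,0.002],
    [-0.001,-0.004,0.002],
    [-0.001,-0.004,0.002],
    [-0.001,-0.004,0.002],
    [-0.001,-0.004,0.002],
    [-0.001,-0.004,0.002],
  ],
  rotation=[
    [0,0,0.05],
    [0,0,0.15],
    [0,0,0.3],
    [0,0,0.45],
    [0,0,0.6],
    [0,0,0.75],
    [0,0,0.9],
    [0,0,1],
  ],
)

```text
clock: 19.7
eef_pos: [0.5686, 0.0363, 0.1473]
tool_rot: [0.931, 0.365, 0.005, 0.002]
ft_force: [0.1, -0.8, 20.1]
grip_width: 0.0118
grasp_force: 61.6
```

```bash
python3 - <<'E'
from h import *
o,M=st(); print(o['ft_torque'].round(3))
d=shot('side'); e=shot('scene')
A=cv2.resize(d['image'][150:240,248:328],None,fx=5,fy=5,interpolation=2);B=cv2.resize(e['image'][165:255,215:295],None,fx=5,fy=5,interpolation=2)
save(np.hstack([A,B]),'s6')
for n,cc in(('sc',e),('si',d)):
    ww=cloud(cc); m=(np.hypot(ww[...,0]-.566,ww[...,1]-.036)<.03)&(ww[...,2]>.105)&(ww[...,2]<.16); q=ww[m]; print(n,len(q),np.percentile(q[:,2],[1,5,50,90,99]).round(4), q.min(0).round(3),q.max(0).round(3))
E
```

```text
t 19.7 tcp [0.5686 0.0363 0.1473] xax [0.733 0.68  0.007] z [ 0.011 -0.001 -1.   ] yaw 42.9 F [ 0.1 -0.8 20.1] w 0.0118 g 61.6 q [ 0.06  0.42  0.03  1.18 -0.    2.46]
[-0.443  0.315  0.056]
sc 261 [0.1137 0.117  0.1408 0.1533 0.1596] [0.54  0.016 0.112] [0.589 0.065 0.16 ]
si 270 [0.1062 0.1127 0.1348 0.1526 0.1597] [0.542 0.006 0.106] [0.595 0.047 0.16 ]
```

The turn is free (Mz is 0.06 Nm), so the pin is above the plate. I keep turning.

Call:
drive_tool(
  slide=[
    [0,0,0],
    [0,0,0],
    [0,0,0],
    [0,0,0],
    [0,0,0],
    [0,0,0],
    [0,0,0],
    [0,0,0],
  ],
  rotation=[
    [0,0,0.13],
    [0,0,0.26],
    [0,0,0.4],
    [0,0,0.53],
    [0,0,0.66],
    [0,0,0.8],
    [0,0,0.93],
    [0,0,1],
  ],
)

```text
clock: 20.8
eef_pos: [0.5683, 0.0367, 0.1473]
tool_rot: [0.992, 0.124, 0.005, 0.0]
ft_force: [-0.7, 0.2, 19.8]
grip_width: 0.0119
grasp_force: 61.7
```

Call:
drive_tool(
  slide=[
    [0,0,0],
    [0,0,0],
    [0,0,0],
    [0,0,0],
    [0,0,0],
    [0,0,0],
    [0,0,0],
    [0,0,0],
  ],
  rotation=[
    [0,0,0.13],
    [0,0,0.26],
    [0,0,0.4],
    [0,0,0.53],
    [0,0,0.66],
    [0,0,0.8],
    [0,0,0.93],
    [0,0,1],
  ],
)

```text
clock: 21.8
eef_pos: [0.5635, 0.018, 0.1542]
tool_rot: [0.991, -0.051, 0.009, -0.127]
ft_force: [11.5, 91.2, 7.7]
grip_width: 0.0114
grasp_force: 117.2
```

```bash
python3 - <<'E'
from h import *
o,M=st(); print(o['ft_torque'].round(3))
E
```

```text
t 21.8 tcp [0.5635 0.018  0.1542] xax [ 0.995 -0.103  0.004] z [ 0.03   0.251 -0.968] yaw -5.9 F [11.5 91.2  7.7] w 0.0114 g 117.2 q [-0.1   0.4   0.    1.17  0.26  3.14]
[20.727 -2.701  0.058]
```

The last joint hit its limit (q6 = 3.14), so the tool was tilted to keep following. I back the turn off at once. Then I'll release, turn the gripper by half a turn and regrip to finish the lock.

Call:
drive_tool(
  slide=[
    [0,0,0],
    [0,0,0],
    [0,0,0],
    [0,0,0],
    [0,0,0],
    [0,0,0],
    [0,0,0],
    [0,0,0],
  ],
  rotation=[
    [0,0,-0.2],
    [0,0,-0.4],
    [0,0,-0.6],
    [0,0,-0.75],
    [0,0,-0.85],
    [0,0,-0.85],
    [0,0,-0.85],
    [0,0,-0.85],
  ],
)

```text
clock: 22.8
eef_pos: [0.566, 0.0164, 0.1541]
tool_rot: [0.979, 0.16, 0.036, -0.118]
ft_force: [15.7, 89.3, 7.5]
grip_width: 0.0118
grasp_force: 122.3
```

```bash
python3 - <<'E'
from h import *
o,M=st(); print(o['ft_torque'].round(3)); to([.566,.0364,.1505],o,M)
d=shot('side'); e=shot('scene')
A=cv2.resize(d['image'][150:240,248:328],None,fx=5,fy=5,interpolation=2);B=cv2.resize(e['image'][165:255,215:295],None,fx=5,fy=5,interpolation=2)
save(np.hstack([A,B]),'s7')
E
```

```text
t 22.8 tcp [0.566  0.0164 0.1541] xax [0.946 0.304 0.109] z [ 0.034  0.243 -0.97 ] yaw 17.8 F [15.7 89.3  7.5] w 0.0118 g 122.3 q [-0.1   0.4   0.01  1.16  0.25  2.72]
[20.607 -3.705 -0.64 ]
scaled slide [ 0.023 -0.071  0.034]
```

View pics/s7.png

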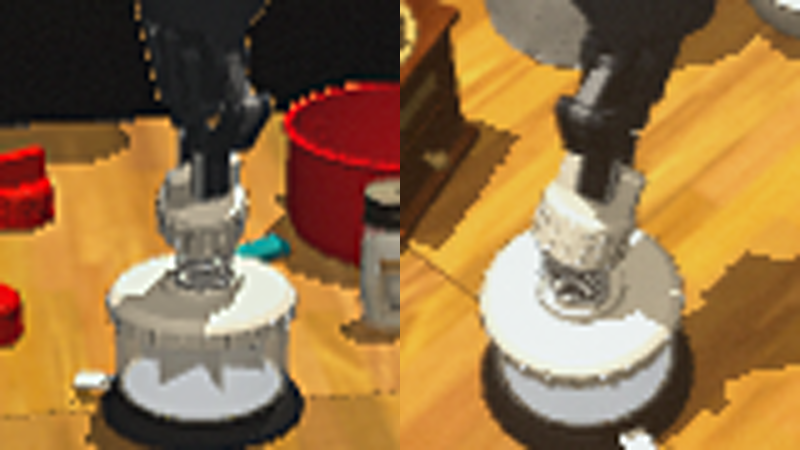

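The knob is still hooked on the rod but is tilted with the gripper, about 14°. I undo the tilt and the side shift together.

```bash
cat >> h.py <<'E'
def turn(yaw,o):
    T=R.from_euler('z',yaw,degrees=True)*R.from_quat([1,0,0,0]); print('scaled turn',((R.from_quat(o['tool_rot']).inv()*T).as_rotvec()/.5).round(3))
E
python3 - <<'E'
from h import *
o,M=st(); to([.566,.0364,.150],o,M); turn(17.8,o)
E
```

```text
t 22.9 tcp [0.566  0.0164 0.1542] xax [0.946 0.304 0.109] z [ 0.034  0.243 -0.97 ] yaw 17.8 F [16.8 89.3  7.5] w 0.0118 g 122.3 q [-0.1   0.4   0.01  1.16  0.25  2.72]
scaled slide [ 0.023 -0.07   0.036]
scaled turn [-0.444 -0.218  0.025]
```

Call:
drive_tool(
  slide=[
    [0.003,-0.01,0.005],
    [0.006,-0.02,0.01],
    [0.01,-0.03,0.015],
    [0.013,-0.04,0.02],
    [0.017,-0.05,0.025],
    [0.02,-0.06,0.03],
    [0.023,-0.07,0.035],
    [0.023,-0.07,0.035],
  ],
  rotation=[
    [-0.06,-0.03,0],
    [-0.12,-0.06,0],
    [-0.19,-0.09,0],
    [-0.25,-0.12,0],
    [-0.32,-0.15,0],
    [-0.38,-0.18,0],
    [-0.444,-0.218,0],
    [-0.444,-0.218,0],
  ],
)

```text
clock: 23.9
eef_pos: [0.5681, 0.0219, 0.1474]
tool_rot: [0.987, 0.16, -0.002, 0.025]
ft_force: [-0.2, 88.3, 56.5]
grip_width: 0.0118
grasp_force: 149.9
```

```bash
python3 - <<'E'
from h import *
o,M=st(); print(o['ft_torque'].round(2)); to([.566,.0364,.150],o,M); turn(17.8,o)
E
```

```text
t 23.9 tcp [0.5681 0.0219 0.1474] xax [ 0.949  0.315 -0.012] z [ 0.004 -0.05  -0.999] yaw 18.4 F [-0.2 88.3 56.5] w 0.0118 g 149.9 q [ 0.07  0.42  0.04  1.19 -0.05  2.89]
[20.62  0.38 -0.19]
scaled slide [ 0.01  -0.057 -0.013]
scaled turn [0.097 0.024 0.02 ]
```

Call:
drive_tool(
  slide=[
    [0.001,-0.008,-0.006],
    [0.003,-0.016,-0.012],
    [0.004,-0.024,-0.012],
    [0.005,-0.032,-0.012],
    [0.007,-0.04,-0.012],
    [0.009,-0.048,-0.012],
    [0.01,-0.056,-0.012],
    [0.01,-0.056,-0.012],
  ],
  rotation=[
    [0.012,0,0],
    [0.024,0.01,0],
    [0.036,0.01,0],
    [0.05,0.01,0],
    [0.06,0.02,0],
    [0.07,0.02,0],
    [0.09,0.02,0],
    [0.09,0.02,0],
  ],
)

```text
clock: 24.9
eef_pos: [0.5676, 0.0219, 0.1481]
tool_rot: [0.987, 0.159, -0.003, 0.024]
ft_force: [4.7, 88.5, 45.3]
grip_width: 0.0118
grasp_force: 147.5
```

```bash
python3 - <<'E'
from h import *
o,M=st(); print(o['ft_torque'].round(2)); to([.566,.0364,.150],o,M); turn(17.8,o)
E
```

```text
t 24.9 tcp [0.5676 0.0219 0.1481] xax [ 0.95   0.313 -0.013] z [ 0.002 -0.049 -0.999] yaw 18.2 F [ 4.7 88.5 45.3] w 0.0118 g 147.5 q [ 0.06  0.42  0.04  1.19 -0.05  2.89]
[20.72 -0.96 -0.23]
scaled slide [ 0.012 -0.057 -0.01 ]
scaled turn [0.094 0.026 0.016]
```

```bash
python3 - <<'E'
from h import *
o=bot.get_obs(); print(o['tau'].round(2),o['joint_pos'].round(4),o['joint_vel'].round(3),o['grasp_force'],o['ft_force'])
d=shot('side'); e=shot('scene'); c=shot('wrist')
A=cv2.resize(d['image'][150:240,248:328],None,fx=5,fy=5,interpolation=2);B=cv2.resize(e['image'][165:255,215:295],None,fx=5,fy=5,interpolation=2)
save(np.hstack([A,B]),'s8')
for n,cc in(('sc',e),('si',d)):
    ww=cloud(cc)
    for a,b in ((.0815,.087),):
        m=(np.hypot(ww[...,0]-.566,ww[...,1]-.036)<.07)&(ww[...,2]>a)&(ww[...,2]<b); q=ww[m]; print(n,cv2.minEnclosingCircle((q[:,:2]*1000).astype(np.float32)))
E
```

```text
[-49.72 -17.97   1.81   4.36 -28.    -0.33] [ 0.0646  0.4218  0.0408  1.1908 -0.0489  2.8875] [ 0.    -0.001 -0.001 -0.001 -0.     0.001] 147.4574065580964 [ 4.66885552 88.4689246  45.34786704]
sc ((563.253662109375, 37.910919189453125), 55.54623031616211)
si ((566.5032348632812, 30.811382293701172), 51.74845504760742)
```

View pics/s8.png

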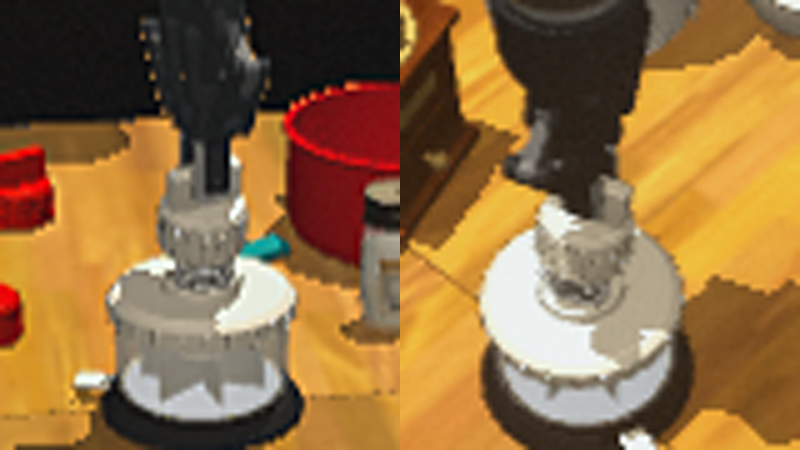

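Joint 5's torque is saturated (-28 Nm), so the commanded pose still lies far to -y, tilted the other way. I bring the command back with the opposite turn and watch the force.

Call:
drive_tool(
  slide=[
    [0,0,0],
    [0,0,0],
    [0,0,0],
    [0,0,0],
    [0,0,0],
    [0,0,0],
    [0,0,0],
    [0,0,0],
  ],
  rotation=[
    [0.06,0.02,0],
    [0.12,0.04,0],
    [0.18,0.06,0],
    [0.24,0.08,0],
    [0.3,0.1,0],
    [0.36,0.12,0],
    [0.36,0.12,0],
    [0.36,0.12,0],
  ],
)

```text
clock: 26.05
eef_pos: [0.5667, 0.0179, 0.1491]
tool_rot: [0.985, 0.158, 0.011, -0.065]
ft_force: [12.2, 83.9, 35.2]
grip_width: 0.0121
grasp_force: 136.2
```

```bash
python3 - <<'E'
from h import *
o,M=st(); print(o['tau'].round(2),o['ft_torque'].round(2)); to([.566,.0364,.150],o,M); turn(17.8,o)
E
```

```text
t 26.05 tcp [0.5667 0.0179 0.1491] xax [0.95  0.309 0.043] z [ 0.002  0.132 -0.991] yaw 18.0 F [12.2 83.9 35.2] w 0.0121 g 136.2 q [-0.04  0.42  0.03  1.19  0.13  2.79]
[-47.05 -24.14   6.67   3.67 -28.    -0.37] [20.67 -2.81 -0.74]
scaled slide [ 0.02  -0.071  0.006]
scaled turn [-0.25  -0.085  0.013]
```

Call:
drive_tool(
  slide=[
    [0,-0.04,0],
    [0,-0.08,0],
    [0,-0.12,0],
    [0,-0.16,0],
    [0,-0.2,0],
    [0,-0.24,0],
    [0,-0.24,0],
    [0,-0.24,0],
  ],
  rotation=[
    [0.06,0.02,0],
    [0.12,0.04,0],
    [0.18,0.06,0],
    [0.25,0.08,0],
    [0.31,0.1,0],
    [0.38,0.12,0],
    [0.38,0.12,0],
    [0.38,0.12,0],
  ],
)

```text
clock: 27.05
eef_pos: [0.5495, 0.0287, 0.1481]
tool_rot: [0.983, 0.142, 0.019, -0.116]
ft_force: [12.0, -24.8, 26.6]
grip_width: 0.0116
grasp_force: 64.9
```

```bash
python3 - <<'E'
from h import *
o,M=st(); print(o['tau'].round(2),o['ft_torque'].round(2)); to([.566,.0364,.150],o,M); turn(17.8,o)
E
```

```text
t 27.05 tcp [0.5495 0.0287 0.1481] xax [0.959 0.274 0.071] z [ 0.005  0.234 -0.972] yaw 15.9 F [ 12.  -24.8  26.6] w 0.0116 g 64.9 q [-0.08  0.4  -0.02  1.17  0.24  2.78]
[ 14.61 -26.61   5.95   6.04   6.42  -0.38] [-4.72 -3.05 -1.16]
scaled slide [ 0.072 -0.012  0.   ]
scaled turn [-0.448 -0.148 -0.049]
```

Joint 5 is out of saturation and the force is down to 38 N in all. Now I straighten up with measured and commanded poses close together.

Call:
drive_tool(
  slide=[
    [0.012,0,-0.005],
    [0.024,0,-0.01],
    [0.036,0,-0.01],
    [0.048,0,-0.01],
    [0.06,0,-0.01],
    [0.07,0,-0.01],
    [0.07,0,-0.01],
    [0.07,0,-0.01],
  ],
  rotation=[
    [-0.07,-0.02,0],
    [-0.15,-0.05,0],
    [-0.22,-0.07,0],
    [-0.3,-0.1,0],
    [-0.37,-0.12,0],
    [-0.44,-0.14,0],
    [-0.44,-0.14,0],
    [-0.44,-0.14,0],
  ],
)

```text
clock: 28.05
eef_pos: [0.5545, 0.036, 0.148]
tool_rot: [0.989, 0.144, -0.012, -0.007]
ft_force: [-5.1, -16.0, 28.2]
grip_width: 0.0117
grasp_force: 61.8
```

```bash
python3 - <<'E'
from h import *
o,M=st(); print(o['tau'].round(2),o['ft_torque'].round(2)); to([.566,.0364,.150],o,M); turn(17.8,o)
E
```

```text
t 28.05 tcp [0.5545 0.036  0.148 ] xax [ 0.958  0.285 -0.022] z [-0.025  0.009 -1.   ] yaw 16.6 F [ -5.1 -16.   28.2] w 0.0117 g 61.8 q [0.06 0.42 0.03 1.21 0.01 2.91]
[  9.05 -29.49  17.67  -2.76   5.19  -0.21] [-3.97  1.32 -0.08]
scaled slide [ 0.044  0.012 -0.009]
scaled turn [-0.033  0.043 -0.043]
```

Nearly upright again and only 33 N. I release and lift. Then I regrip the bar by its ends, with the gripper 90° round, which keeps the last joint mid-range.

Call:
drive_tool(
  slide=[
    [0,0.004,-0.004],
    [0,0.004,-0.004],
    [0,0.004,-0.004],
    [0,0.004,-0.004],
    [0,0.004,-0.02],
    [0,0.004,-0.1],
    [0,0.004,-0.2],
    [0,0.004,-0.3],
  ],
  rotation=[
    [0,0,0],
    [0,0,0],
    [0,0,0],
    [0,0,0],
    [0,0,0],
    [0,0,0],
    [-0.02,0.02,0],
    [-0.03,0.04,-0.1],
  ],
  gripper=0.85,
)

```text
clock: 29.05
eef_pos: [0.5541, 0.0394, 0.2168]
tool_rot: [0.985, 0.172, -0.005, -0.008]
ft_force: [0.0, 0.5, -0.2]
grip_width: 0.0727
grasp_force: 0.0
```

Call:
drive_tool(
  slide=[
    [0,0,0],
    [0,0,0],
    [0,0,0],
    [0,0,0],
    [0,0,0],
    [0,0,0],
    [0,0,0],
    [0,0,0],
  ],
  rotation=[
    [0,0,-0.15],
    [0,0,-0.3],
    [0,0,-0.45],
    [0,0,-0.6],
    [0,0,-0.75],
    [0,0,-0.9],
    [0,0,-1],
    [0,0,-1],
  ],
)

```text
clock: 30.05
eef_pos: [0.5543, 0.0394, 0.2163]
tool_rot: [0.912, 0.409, -0.003, -0.009]
ft_force: [-0.9, -0.1, -0.2]
grip_width: 0.0723
grasp_force: 0.0
```

```bash
python3 - <<'E'
from h import *
o,M=st(); d=shot('side'); e=shot('scene')
for n,cc in(('sc',e),('si',d)):
    ww=cloud(cc); hsv=cv2.cvtColor(cc['image'],cv2.COLOR_RGB2HSV)
    near=np.hypot(ww[...,0]-.566,ww[...,1]-.036)<.04
    z=ww[near][:,2]; print(n,np.percentile(z[(z>.1)&(z<.2)],[50,90,98]).round(4))
    for lo,hi in((.17,.2),(.15,.17),(.13,.15)):
        q=ww[near&(ww[...,2]>lo)&(ww[...,2]<hi)&(hsv[...,2]>110)]
        if len(q)>10: print(lo,len(q),cv2.minAreaRect((q[:,:2]*1000).astype(np.float32)),np.median(q,0).round(4))
    if n=='sc': save(cv2.resize(cc['image'][165:255,215:295],None,fx=5,fy=5,interpolation=2),'s9a'); A=cc['image']
B=d['image']; save(np.hstack([cv2.resize(B[140:230,248:328],None,fx=5,fy=5,interpolation=2),cv2.resize(A[165:255,215:295],None,fx=5,fy=5,interpolation=2)]),'s9')
E
```

```text
t 30.05 tcp [0.5543 0.0394 0.2163] xax [0.665 0.747 0.002] z [-0.013  0.014 -1.   ] yaw 48.3 F [-0.9 -0.1 -0.2] w 0.0723 g 0.0 q [0.06 0.37 0.14 1.36 0.01 2.36]
sc [0.1602 0.1756 0.1861]
0.17 49 ((565.9405517578125, 34.383445739746094), (47.027442932128906, 13.003849029541016), 14.557575225830078) [0.5778 0.0399 0.1801]
0.15 185 ((557.5045166015625, 40.96597671508789), (51.378780364990234, 36.5865478515625), 44.77622985839844) [0.5539 0.0463 0.1624]
0.13 73 ((551.9544067382812, 45.36445236206055), (52.79618453979492, 23.9456844329834), 52.620208740234375) [0.5454 0.0517 0.1422]
si [0.1538 0.1794 0.1842]
0.17 80 ((567.2810668945312, 27.787660598754883), (44.87236404418945, 13.313886642456055), 13.711844444274902) [0.5663 0.0269 0.1784]
0.15 132 ((564.5215454101562, 21.97111701965332), (33.490028381347656, 51.080745697021484), 85.8244400024414) [0.5645 0.0223 0.1587]
0.13 99 ((564.518798828125, 16.219738006591797), (23.583070755004883, 51.21743392944336), 88.37752532958984) [0.5634 0.0111 0.1401]
```

The knob is hooked on the pin and has risen: bar top about 0.186, centre (0.566, 0.036), bar at about 14°. I turn the gripper across its ends.

Call:
drive_tool(
  slide=[
    [0.005,0.01,0],
    [0.01,0.02,0],
    [0.015,0.03,0],
    [0.022,0.043,0],
    [0.022,0.043,0],
    [0.022,0.043,0],
    [0.022,0.043,0],
    [0.022,0.043,0],
  ],
  rotation=[
    [0,0,-0.15],
    [0,0,-0.3],
    [0,0,-0.45],
    [0,0,-0.6],
    [0,0,-0.75],
    [0,0,-0.9],
    [0,0,-1],
    [0,0,-1],
  ],
  gripper=1,
)

```text
clock: 31.15
eef_pos: [0.5664, 0.0367, 0.2168]
tool_rot: [0.783, 0.622, 0.0, -0.009]
ft_force: [-0.5, -0.1, -0.5]
grip_width: 0.0849
grasp_force: 0.0
```

```bash
python3 - <<'E'
from h import *
o,M=st(); to([.566,.0364,.164],o,M); turn(104,o)
E
```

```text
t 31.15 tcp [0.5664 0.0367 0.2168] xax [0.226 0.974 0.012] z [-0.011  0.014 -1.   ] yaw 76.9 F [-0.5 -0.1 -0.5] w 0.0849 g 0.0 q [0.06 0.39 0.18 1.37 0.02 1.86]
scaled slide [-0.004  0.002  0.211]
scaled turn [-0.023 -0.029 -0.945]
```

Call:
drive_tool(
  slide=[
    [0,0,0],
    [0,0,0],
    [0,0,0],
    [0,0,0.03],
    [0,0,0.08],
    [-0.002,0.002,0.14],
    [-0.004,0.002,0.19],
    [-0.004,0.002,0.21],
  ],
  rotation=[
    [0,0,-0.16],
    [-0.01,-0.01,-0.32],
    [-0.02,-0.02,-0.48],
    [-0.023,-0.029,-0.64],
    [-0.023,-0.029,-0.8],
    [-0.023,-0.029,-0.92],
    [-0.023,-0.029,-0.945],
    [-0.023,-0.029,-0.945],
  ],
)

```text
clock: 32.15
eef_pos: [0.5656, 0.0364, 0.1636]
tool_rot: [0.616, 0.788, -0.0, -0.0]
ft_force: [0.0, -0.0, 0.3]
grip_width: 0.0857
grasp_force: 0.0
```

Call:
drive_tool(
  slide=[
    [0,0,0],
    [0,0,0],
    [0,0,0],
    [0,0,0],
    [0,0,0],
    [0,0,0],
    [0,0,0],
    [0,0,0],
  ],
  rotation=[
    [0,0,0],
    [0,0,0],
    [0,0,0],
    [0,0,0],
    [0,0,0],
    [0,0,0],
    [0,0,0],
    [0,0,0],
  ],
  gripper=0.3,
)

```text
clock: 33.15
eef_pos: [0.5665, 0.0366, 0.1647]
tool_rot: [0.615, 0.788, 0.001, 0.0]
ft_force: [-0.4, 0.6, 3.9]
grip_width: 0.0448
grasp_force: 60.8
```

Gripped by the ends (45 mm). I press slightly and turn the remaining 33° clockwise.

Call:
drive_tool(
  slide=[
    [0,0,0.008],
    [0,0,0.01],
    [0,0,0.01],
    [0,0,0.01],
    [0,0,0.01],
    [0,0,0.01],
    [0,0,0.01],
    [0,0,0.01],
  ],
  rotation=[
    [0,0,0],
    [0,0,0.15],
    [0,0,0.3],
    [0,0,0.45],
    [0,0,0.6],
    [0,0,0.75],
    [0,0,0.9],
    [0,0,1],
  ],
)

```text
clock: 34.15
eef_pos: [0.5667, 0.0361, 0.1622]
tool_rot: [0.792, 0.611, 0.001, 0.001]
ft_force: [-0.1, -0.7, 4.3]
grip_width: 0.0443
grasp_force: 60.8
```

Call:
drive_tool(
  slide=[
    [0,0,0],
    [0,0,0],
    [0,0,0],
    [0,0,0],
    [0,0,-0.008],
    [0,0,-0.016],
    [0,0,-0.02],
    [0,0,-0.02],
  ],
  rotation=[
    [0,0,0.08],
    [0,0,0.15],
    [0,0,0.15],
    [0,0,0.15],
    [0,0,0.15],
    [0,0,0.15],
    [0,0,0.15],
    [0,0,0.15],
  ],
)

```text
clock: 35.15
eef_pos: [0.5664, 0.0364, 0.1672]
tool_rot: [0.814, 0.582, 0.001, 0.0]
ft_force: [2.3, -2.1, 2.2]
grip_width: 0.0446
grasp_force: 60.5
```

```bash
python3 - <<'E'
from h import *
o,M=st(); print(o['ft_torque'].round(3)); d=shot('side'); e=shot('scene')
for n,cc in(('sc',e),('si',d)):
    ww=cloud(cc); hsv=cv2.cvtColor(cc['image'],cv2.COLOR_RGB2HSV)
    near=np.hypot(ww[...,0]-.566,ww[...,1]-.036)<.04
    q=ww[near&(ww[...,2]>.17)&(ww[...,2]<.2)&(hsv[...,2]>120)&(hsv[...,1]<60)]
    if len(q)>5: print(n,len(q),cv2.minAreaRect((q[:,:2]*1000).astype(np.float32)),np.percentile(q[:,2],[50,95]))
E
```

```text
t 35.15 tcp [0.5664 0.0364 0.1672] xax [0.324 0.946 0.001] z [ 0.001  0.    -1.   ] yaw 71.1 F [ 2.3 -2.1  2.2] w 0.0446 g 60.5 q [0.06 0.41 0.07 1.23 0.   1.96]
[-0.558 -0.662 -0.063]
si 94 ((562.80859375, 25.757232666015625), (11.241135597229004, 55.40701675415039), 70.69341278076172) [0.18042781 0.19135827]
```

Call:
drive_tool(
  slide=[
    [0,0,0],
    [0,0,0],
    [0,0,0],
    [0,0,0],
    [0,0,0],
    [0,0,0],
    [0,0,0],
    [0,0,0],
  ],
  rotation=[
    [0,0,0],
    [0,0,0],
    [0,0,0],
    [0,0,0],
    [0,0,0],
    [0,0,0],
    [0,0,0],
    [0,0,0],
  ],
  gripper=0.85,
)

```text
clock: 36.25
eef_pos: [0.5662, 0.0365, 0.1671]
tool_rot: [0.813, 0.582, 0.0, 0.0]
ft_force: [-0.2, 0.2, -0.0]
grip_width: 0.0724
grasp_force: 0.0
```

```bash
python3 - <<'E'
from h import *
o,M=st(); d=shot('side'); e=shot('scene')
for n,cc in(('sc',e),('si',d)):
    ww=cloud(cc); hsv=cv2.cvtColor(cc['image'],cv2.COLOR_RGB2HSV)
    near=np.hypot(ww[...,0]-.566,ww[...,1]-.036)<.035
    q=ww[near&(ww[...,2]>.18)&(ww[...,2]<.2)&(hsv[...,2]>120)&(hsv[...,1]<60)]
    if len(q)>5: print(n,len(q),cv2.minAreaRect((q[:,:2]*1000).astype(np.float32)),np.percentile(q[:,2],[50,80,95]))
    q=ww[near&(ww[...,2]>.1)&(ww[...,2]<.175)&(hsv[...,2]>100)&(hsv[...,1]<60)]
    print(np.percentile(q[:,2],[2,10,50,90]).round(4))
save(np.hstack([cv2.resize(d['image'][140:230,248:328],None,fx=5,fy=5,interpolation=2),cv2.resize(e['image'][165:255,215:295],None,fx=5,fy=5,interpolation=2)]),'s10')
E
```

```text
t 36.25 tcp [0.5662 0.0365 0.1671] xax [0.324 0.946 0.001] z [ 0.001  0.    -1.   ] yaw 71.1 F [-0.2  0.2 -0. ] w 0.0724 g 0.0 q [0.06 0.41 0.07 1.23 0.   1.96]
[0.1023 0.1078 0.1629 0.1668]
si 38 ((564.8394775390625, 26.44666290283203), (7.427484035491943, 38.89120101928711), 77.4522705078125) [0.18406147 0.18601634 0.18695141]
[0.1026 0.1214 0.1534 0.1693]
```

View pics/s10.png

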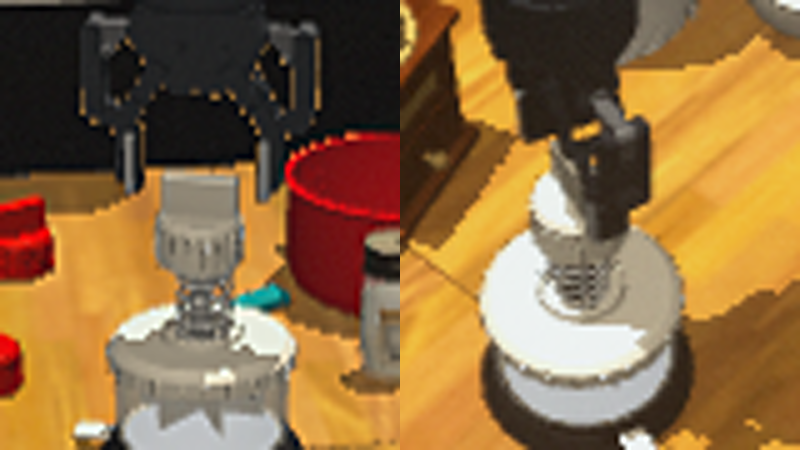

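The knob is level with its bar across the pin, and it stands raised on the spring (side crop (200,220)). I regrip in place and push fully down.

Call:
drive_tool(
  slide=[
    [0,0,0],
    [0,0,0],
    [0,0,0],
    [0,0,0],
    [0,0,0],
    [0,0,0],
    [0,0,0],
    [0,0,0],
  ],
  rotation=[
    [0,0,0],
    [0,0,0],
    [0,0,0],
    [0,0,0],
    [0,0,0],
    [0,0,0],
    [0,0,0],
    [0,0,0],
  ],
  gripper=0.3,
)

```text
clock: 37.35
eef_pos: [0.5663, 0.0365, 0.1672]
tool_rot: [0.813, 0.582, 0.001, 0.0]
ft_force: [-1.0, 1.0, 1.7]
grip_width: 0.0445
grasp_force: 60.8
```

Call:
drive_tool(
  slide=[
    [0,0,0.02],
    [0,0,0.04],
    [0,0,0.06],
    [0,0,0.08],
    [0,0,0.09],
    [0,0,0.095],
    [0,0,0.1],
    [0,0,0.1],
  ],
  rotation=[
    [0,0,0],
    [0,0,0],
    [0,0,0],
    [0,0,0],
    [0,0,0],
    [0,0,0],
    [0,0,0],
    [0,0,0],
  ],
)

```text
clock: 38.35
eef_pos: [0.5685, 0.0367, 0.1464]
tool_rot: [0.813, 0.582, 0.004, 0.002]
ft_force: [-2.3, -0.4, 21.7]
grip_width: 0.0444
grasp_force: 63.1
```

Call:
drive_tool(
  slide=[
    [0,0,0.008],
    [0,0,0.008],
    [0,0,0.008],
    [0,0,-0.02],
    [0,0,-0.045],
    [0,0,-0.07],
    [0,0,-0.09],
    [0,0,-0.1],
  ],
  rotation=[
    [0,0,0],
    [0,0,0],
    [0,0,0],
    [0,0,0],
    [0,0,0],
    [0,0,0],
    [0,0,0],
    [0,0,0],
  ],
)

```text
clock: 39.35
eef_pos: [0.5663, 0.0365, 0.1669]
tool_rot: [0.813, 0.582, 0.0, 0.0]
ft_force: [0.8, 0.6, 2.4]
grip_width: 0.0448
grasp_force: 60.7
```

Call:
drive_tool(
  slide=[
    [0,0,0],
    [0,0,0],
    [0,0,0],
    [0,0,0],
    [0,0,0],
    [0,0,-0.05],
    [0,0,-0.2],
    [0,0,-0.35],
  ],
  rotation=[
    [0,0,0],
    [0,0,0],
    [0,0,0],
    [0,0,0],
    [0,0,0],
    [0,0,0],
    [0,0,0],
    [0,0,0],
  ],
  gripper=0.9,
)

```text
clock: 40.35
eef_pos: [0.566, 0.0365, 0.2563]
tool_rot: [0.813, 0.582, 0.001, 0.0]
ft_force: [1.1, -0.4, -0.8]
grip_width: 0.0769
grasp_force: 0.0
```

```bash
python3 - <<'E'
from h import *
o,M=st(); d=shot('side'); e=shot('scene')
for n,cc in(('sc',e),('si',d)):
    ww=cloud(cc); hsv=cv2.cvtColor(cc['image'],cv2.COLOR_RGB2HSV)
    near=np.hypot(ww[...,0]-.566,ww[...,1]-.036)<.035
    q=ww[near&(ww[...,2]>.174)&(ww[...,2]<.2)&(hsv[...,2]>100)&(hsv[...,1]<60)]
    print(n,len(q),cv2.minAreaRect((q[:,:2]*1000).astype(np.float32)),np.percentile(q[:,2],[50,80,95]).round(4))
    q=ww[near&(ww[...,2]>.155)&(ww[...,2]<.173)&(hsv[...,1]<60)]; print('disk',np.percentile(q[:,2],[10,50,90]).round(4))
E
```

```text
t 40.35 tcp [0.566  0.0365 0.2563] xax [0.324 0.946 0.001] z [ 0.001  0.    -1.   ] yaw 71.1 F [ 1.1 -0.4 -0.8] w 0.0769 g 0.0 q [0.06 0.37 0.25 1.45 0.   1.96]
sc 60 ((564.7078247070312, 34.58890914916992), (13.021566390991211, 43.875606536865234), 74.99283599853516) [0.1886 0.1897 0.1902]
disk [0.1606 0.165  0.1675]
si 73 ((564.1273193359375, 29.58209228515625), (14.418535232543945, 42.53496170043945), 71.2626724243164) [0.1819 0.1855 0.1865]
disk [0.1571 0.1618 0.1709]
```

The knob is locked and up: bar top 0.190, disk 0.165, bar at -17°. The first stroke measured about 21–22 mm, so I repeat the full push on the bar's flat top with shut fingers to be sure of the hard stop.

Call:
drive_tool(
  slide=[
    [0,0,0],
    [0,0,0],
    [0,0,0],
    [0,0,0.04],
    [0,0,0.1],
    [0,0,0.16],
    [0,0,0.21],
    [0,0,0.23],
  ],
  rotation=[
    [0,0,0],
    [0,0,0],
    [0,0,0],
    [0,0,0],
    [0,0,0],
    [0,0,0],
    [0,0,0],
    [0,0,0],
  ],
  gripper=0,
)

```text
clock: 41.45
eef_pos: [0.5655, 0.0365, 0.1956]
tool_rot: [0.813, 0.582, -0.0, -0.001]
ft_force: [1.0, 0.1, 0.7]
grip_width: -0.0005
grasp_force: 0.0
```

Call:
drive_tool(
  slide=[
    [0,0,0.02],
    [0,0,0.04],
    [0,0,0.06],
    [0,0,0.08],
    [0,0,0.1],
    [0,0,0.115],
    [0,0,0.125],
    [0,0,0.13],
  ],
  rotation=[
    [0,0,0],
    [0,0,0],
    [0,0,0],
    [0,0,0],
    [0,0,0],
    [0,0,0],
    [0,0,0],
    [0,0,0],
  ],
)

```text
clock: 42.45
eef_pos: [0.5696, 0.0366, 0.1688]
tool_rot: [0.813, 0.582, 0.005, 0.003]
ft_force: [0.7, -1.6, 17.4]
grip_width: -0.0004
grasp_force: 8.6
```

Call:
drive_tool(
  slide=[
    [0,0,0.008],
    [0,0,0.016],
    [0,0,0.016],
    [0,0,0.016],
    [0,0,-0.02],
    [0,0,-0.06],
    [0,0,-0.1],
    [0,0,-0.14],
  ],
  rotation=[
    [0,0,0],
    [0,0,0],
    [0,0,0],
    [0,0,0],
    [0,0,0],
    [0,0,0],
    [0,0,0],
    [0,0,0],
  ],
)

```text
clock: 43.45
eef_pos: [0.5655, 0.0363, 0.1993]
tool_rot: [0.813, 0.582, -0.0, -0.0]
ft_force: [0.6, -0.4, -0.6]
grip_width: -0.0
grasp_force: 0.0
```

Call:
drive_tool(
  slide=[
    [0,0,-0.05],
    [0,0,-0.1],
    [0,0,-0.15],
    [0,0,-0.2],
    [0,0,-0.25],
    [0,0,-0.25],
    [0,0,-0.25],
    [0,0,-0.25],
  ],
  rotation=[
    [0,0,0],
    [0,0,0],
    [0,0,0],
    [0,0,0],
    [0,0,0],
    [0,0,0],
    [0,0,0],
    [0,0,0],
  ],
)

```text
clock: 44.45
eef_pos: [0.5658, 0.0365, 0.2614]
tool_rot: [0.813, 0.582, -0.0, -0.0]
ft_force: [-0.1, -0.1, -0.2]
grip_width: 0.0
grasp_force: 0.0
```

```bash
python3 - <<'E'
from h import *
o,M=st(); d=shot('side'); e=shot('scene'); ok=0
for n,cc in(('sc',e),('si',d)):
    ww=cloud(cc); hsv=cv2.cvtColor(cc['image'],cv2.COLOR_RGB2HSV)
    near=np.hypot(ww[...,0]-.566,ww[...,1]-.036)<.035
    q=ww[near&(ww[...,2]>.174)&(ww[...,2]<.2)&(hsv[...,2]>100)&(hsv[...,1]<60)]
    r=cv2.minAreaRect((q[:,:2]*1000).astype(np.float32)); p=np.percentile(q[:,2],[50,95]); print(n,len(q),r,p.round(4))
    if n=='sc': ok=len(q)>40 and p[1]>.1885 and 63<r[2]<82
print(ok)
if ok: print(bot.job_done())
E
```

```text
t 44.45 tcp [0.5658 0.0365 0.2614] xax [0.323 0.946 0.   ] z [-0.001  0.    -1.   ] yaw 71.1 F [-0.1 -0.1 -0.2] w 0.0 g 0.0 q [0.06 0.37 0.26 1.46 0.   1.96]
sc 60 ((565.2476806640625, 34.79313278198242), (11.965959548950195, 41.5753288269043), 71.6553955078125) [0.1888 0.1914]
si 74 ((563.266357421875, 27.627002716064453), (13.57750129699707, 42.744285583496094), 73.96949768066406) [0.1815 0.188 ]
True
the job is handed in; nothing more can be done
None
```

I handed the job in at 44.5 s with the spring seated and the knob measured locked and sprung back up after two full pushes, though I saw no verdict; on the way the last joint hit its limit, peaking at about 105 N in the readings (limit 120 N).

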